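# Knock a wedged carrier free of its track

### The arm

A 6-joint arm with a two-finger parallel gripper is mounted at the origin on a cart in front of the work surface, level with it; the furniture and walls round the work are solid. World frame = base frame: x ahead of the robot, y to its left, z up, the work surface at z = 0. Lengths are in m, angles in rad, forces in N, time in s.
With the tool pointing down it reaches from about 0.25 to 0.775 m from the base axis. Payload 4 kg.
Tool frame: the origin (TCP) lies on the centre line of the jaws, within the pads' length; the fingertips stand 25 mm ahead of it and the grasp point (between the pads) lies 6 mm ahead of it; z points along the fingers, y is the line along which they close (so a half turn about z gives the same grasp; the last joint's range is limited). The gripper opens to 94 mm and grips with 3 to 60 N. Pads are 16 mm wide; open, the fingers measure 119 mm over their backs; the gripper's body (75 mm by 177 mm) begins 78 mm behind the grasp point.
Start: joints at [1.189, 0.087, 1.371, -0, 1.684, -0.103], TCP at [0.151, 0.529, 0.231] pointing down, gripper open.
Joint ranges: [-3.1, 3.1], [-0.76, 2.03], [0.27, 2.55], [-1.08, 4.22], [0.17, 2.65], [-2.57, 2.57]. Speed limits (rad/s): [2.79, 2.79, 3.14, 3.14, 3.14, 3.14].

### API

Orientations are given as [roll, pitch, yaw] about the fixed x, y, z axes, in that order (R = Rz(yaw) Ry(pitch) Rx(roll)).
In Python, from bench import robot, imaging gives the robot as it stands. The module is installed in compiled form; this text tells all that it offers.
- The arm moves only by the tool drive_tool, never from a script. Its argument "series" is a list of rows, each a list of 3 entries, a list of its own where there are three numbers: the finger opening in m, from 0 to 0.094, then the shift along the tool's x, y, z in m, then the turn, a rotation vector about the tool's x, y, z in rad. A call has 1 to 5 rows; each row is the pose to reach, as a shift and turn from the pose commanded when the call began, along the tool's axes at that moment; what a row does not reach only later rows make up. A row lasts 1/8 s, in which the tool goes at most 62.5 mm and 10.7 degrees, less where a joint would pass 70% of its speed; a pose out of reach is approached as far as the arm can. A call with a gripper value outside its range is refused whole. The fingers move at their own pace and stop on an object; the grip force is fixed at half the most. Time passes only in rows, so rows that repeat a pose let the fingers close. It gives the time, the measured TCP pose, the force, the opening and the grip force at its end, in the units of the state.
- robot.get_obs(): the state, without advancing time (a new reading comes with each control period).
- imaging.snapshot(name): name is "scene" or "side" or "wrist"; returns the picture (420x560x3 uint8, red, green, blue); there is no depth.
- imaging.get_calibration(name): a dict with "intrinsics" (3x3 intrinsics, pixels), "position" and "rotation" of the camera in the world. Camera axes: x right, y up, looking along -z (the intrinsics and any distortion apply to the point x, -y, -z); pixel columns grow to the right and rows downward; lengths in m; the calibration is good to about 2 mm. A picture is of the moment at which its call begins: read the wrist's pose just before it. get_calibration takes no time and is no camera call; for the wrist camera it gives the pose at the moment of the call.
- robot.close_job(): hands the job in; it is judged then, once.
The state is a dict: "time": time; "joint_positions": joint angles; "qvel": joint speeds; "joint_torque": joint torques, N m; "tool_pos": TCP position; "ee_rot": TCP orientation; "wrist_force": force on the tool from outside, world axes, zero at the start; "wrist_torque": the same for the moment, N m; "width": finger opening in m; "finger_force": force on a finger pad.
Only numpy, scipy, OpenCV 4.12 (cv2) and the standard library are available. Lean on these libraries where they do the work, as an engineer would, in place of code of your own. Each camera call takes 0.05 s, during which the arm holds its last target. There are 200 camera calls.

### The job

The carrier with the round post is wedged under the lips of the aluminium track. Pick up the wooden block, and with the block knock that carrier along the track into the open gate at its middle, without touching it with the gripper while it is under the lips; stand the block back on the bench. Then lift the carrier out by its post and set it down gently, upright, on the bench beside the track, leaving the carrier with the flat plate where it is.

Things in the scene. Friction and masses are not known exactly. Their poses are not given: they have to be found in the camera images.
- post_carrier: the wedged carrier: steel foot 48 x 70 x 8 mm (x, y, z), black body 30 x 36 from 8 to 34 above the underside, then an upright round steel post, diameter 24, up to 76. Origin: centre of the foot's underside, z up, y along the track. 0.25 kg. Starts about 88 mm from the track's middle, towards either end, on the channel floor with its foot held under the lips and pinched by a spring: 7 to 14 N slide it; loose within 35 mm of the middle.
- plate_carrier: the carrier to leave alone, wedged likewise in the other half of the track: steel foot 48 x 70 x 8 mm (x, y, z), black body 30 x 36 from 8 to 34 above the underside, then an upright flat steel plate 36 x 10 (x, y), up to 76. Origin and axes as for the other.
- block: plain beech block, 35 x 60 x 50 mm (x, y, z), 0.12 kg, standing loose on the bench on the robot's side of the track. Origin: centre of its underside; y is its 60 mm length, z up. Grip it across the 35 mm and carry it with its underside about 26 mm above the bench: it then passes over the lips and meets the carrier's black body (14 to 42 above the bench).
- track: fixed aluminium track, 84 x 276 x 22 mm (x, y, z). Origin: centre of its underside, y along it, z up. Channel floor at z = 8, 52 wide. Lips (z = 18 to 22) over both edges at y = 50 to 135 and -50 to -135 leave a slot 37 wide. From y = -50 to 50 there are no lips: the gate, where a carrier lifts straight out.
Not all that is in view belongs to the job. What is shaped like the post_carrier but red is not meant.

How it is judged:
On the way, in this order (a step that is already met when the one before it is completed fails the run):
1. the held block strikes the wedged post carrier (contact force between block and post_carrier above 1 N and contact force between the fingers and block above 1 N), for 0.02 s.
2. the post carrier stands in the gate, its foot clear of all lips (y of post_carrier in the frame of track between -0.0145 and 0.0145 m and x of post_carrier in the frame of track between -0.01 and 0.01 m and z of post_carrier in the frame of track below 0.012 m), for 0.2 s.
3. the post carrier is lifted out, clear of the track (height (world z) of post_carrier above 0.03 m), for 0.1 s.
At the end, for the whole second after the job is handed in: The post carrier stands upright (within 8 degrees) on the bench beside the track, the block stands upright on the bench, both released and at rest, and the plate carrier is within 15 mm of where it was (height (world z) of each of post_carrier, block below 0.005 m and angle between each of post_carrier, block, plate_carrier's own z axis and vertical below 0.15 rad and (x of post_carrier in the frame of track below -0.06 m or x of post_carrier in the frame of track above 0.06 m or y of post_carrier in the frame of track below -0.155 m or y of post_carrier in the frame of track above 0.155 m) and linear speed of each of post_carrier, block below 0.02 m/s and distance of plate_carrier from where it was at the start of the episode below 0.015 m); the robot touches nothing.
It fails at once if the gripper touches the post carrier while it is still under the lips (contact force between any of the fingers, the arm and post_carrier above 0.5 N and z of post_carrier in the frame of track below 0.012 m and x of post_carrier in the frame of track between -0.03 and 0.03 m and not (y of post_carrier in the frame of track between -0.02 and 0.02 m) and y of post_carrier in the frame of track between -0.14 and 0.14 m).
It fails at once if the plate carrier is shifted by more than 15 mm (distance of plate_carrier from where it was at the start of the episode above 0.015 m).
It fails at once if the post carrier is dropped (contact force between the fingers and post_carrier below 0.2 N and linear speed of post_carrier above 0.7 m/s).
It also fails if it takes over 58 s, if anything falls off the work surface, if the arm or the gripper's body presses on something with over 40 N, if the wrist force passes 120 N, or if a joint passes its speed limit or range.

## Working session

There is one attempt and no reset: what is moved stays moved. The work goes in short steps, Python scripts to look and compute and a tool call to move; the robot and the scene stay as the last step left them, time stands still between calls to the robot, and variables do not carry over. Pictures are saved under pics/ and viewed, at most 10 in all, crops included, and the job is handed in when it is done.

Besides the shell and the picture viewer there is one more tool, called after "Call:" as name([rows], argument=value, ...), one row to a line, values as JSON. drive_tool: Moves the arm, as the interface text tells. Its arguments: {"type":"object","properties":{"series":{"type":"array"}},"required":["series"]}

```bash
mkdir -p pics; cat > h.py <<'E'
import numpy as np, cv2
from bench import robot, imaging
def snap(n,f=None):
    c=imaging.get_calibration(n); im=np.array(imaging.snapshot(n))
    if f: cv2.imwrite(f'pics/{f}.png',im[:,:,::-1])
    return im,c
def ray(c,uv,z):
    K=np.array(c['intrinsics']);R=np.array(c['rotation']);p=np.array(c['position'])
    a=np.linalg.inv(K)@[uv[0],uv[1],1]; d=R@[a[0],-a[1],-a[2]]
    return p+d*(z-p[2])/d[2]
def proj(c,P):
    K=np.array(c['intrinsics']);R=np.array(c['rotation']);p=np.array(c['position'])
    a=R.T@(np.array(P)-p); a=K@[a[0],-a[1],-a[2]]; return a[:2]/a[2]
E
python3 - <<'E'
from h import *
o=robot.get_obs()
for k,v in o.items(): print(k,np.round(v,3))
ims=[]
for n in ("scene","side","wrist"):
    im,c=snap(n,n+'0'); ims.append(im); print(n,{k:np.round(v,3).tolist() if not isinstance(v,str) else v for k,v in c.items()})
E
```

```text
time 0.0
joint_positions [ 1.189  0.088  1.372 -0.     1.684 -0.103]
qvel [ 0.     0.     0.001  0.     0.002 -0.001]
joint_torque [ 0.0000e+00 -3.4018e+01 -3.0243e+01  7.2000e-02  3.3000e-02 -0.0000e+00]
tool_pos [0.151 0.528 0.229]
ee_rot [-3.139 -0.     2.863]
wrist_force [ 0.884  0.986 -0.312]
wrist_torque [ 0.003  0.049 -0.02 ]
finger_force 0.0
width 0.094
scene {'intrinsics': [[438.578, 0.0, 280.667], [0.0, 438.578, 209.104], [0.0, 0.0, 1.0]], 'position': [0.034, -0.276, 0.64], 'rotation': [0.79, 0.011, -0.997]}
side {'intrinsics': [[453.889, 0.0, 278.849], [0.0, 453.889, 210.032], [0.0, 0.0, 1.0]], 'position': [1.004, -0.574, 0.453], 'rotation': [1.106, -0.024, 0.655]}
wrist {'intrinsics': [[337.173, 0.0, 280.661], [0.0, 337.173, 211.699], [0.0, 0.0, 1.0]], 'position': [0.072, 0.552, 0.383], 'rotation': [-0.282, 0.003, 1.292]}
```

View pics/scene0.png

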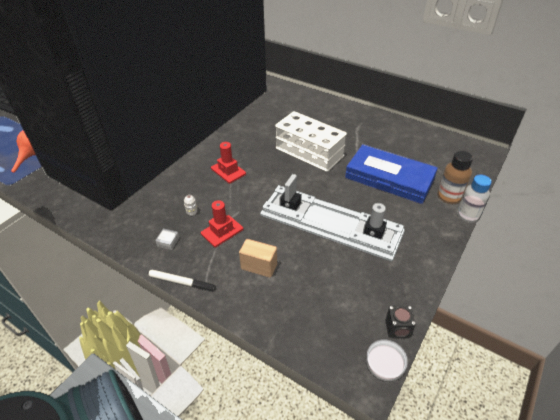

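View pics/side0.png

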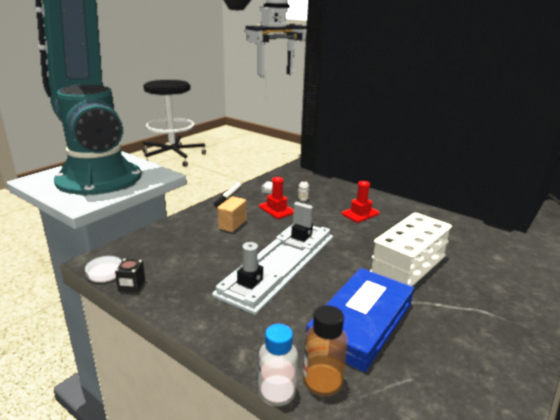

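The scene view shows the block at (258,258), the post carrier at (376,220) in the right half of the track, and the plate carrier at (290,195). The red decoys are at (228,160) and (220,222). The grey round post on a black body at (376,220) fits the description, so I'll confirm it in a crop.

```bash
sed -i "s/R=np.array(c\['rotation'\])/R=Rotation.from_euler('xyz',c['rotation']).as_matrix()/; 1a from scipy.spatial.transform import Rotation" h.py
python3 - <<'E'
from h import *
im=cv2.imread('pics/scene0.png'); cv2.imwrite('pics/crop1.png',cv2.resize(im[165:290,225:425],None,fx=4,fy=4,interpolation=cv2.INTER_CUBIC))
c=imaging.get_calibration('scene')
print(proj(c,[0.4,0,0]))
for n,uv,z in [('post top',(379,208),.084),('post body base',(375,232),.022),('plate top',(292,178),.084),('block top c',(259,248),.05),('trk L',(262,213),.0),('trk far-l',(276,190),.022),('trk far-r',(402,229),.022),('trk near-r',(393,250),.022)]:
    print(n,np.round(ray(c,uv,z),3))
E
```

```text
[265.70668951 284.61841172]
post top [ 0.6   -0.114  0.084]
post body base [ 0.599 -0.117  0.022]
plate top [0.587 0.062 0.084]
block top c [0.43  0.032 0.05 ]
trk L [0.543 0.107 0.   ]
trk far-l [0.598 0.108 0.022]
trk far-r [ 0.633 -0.157  0.022]
trk near-r [ 0.575 -0.163  0.022]
```

View pics/crop1.png

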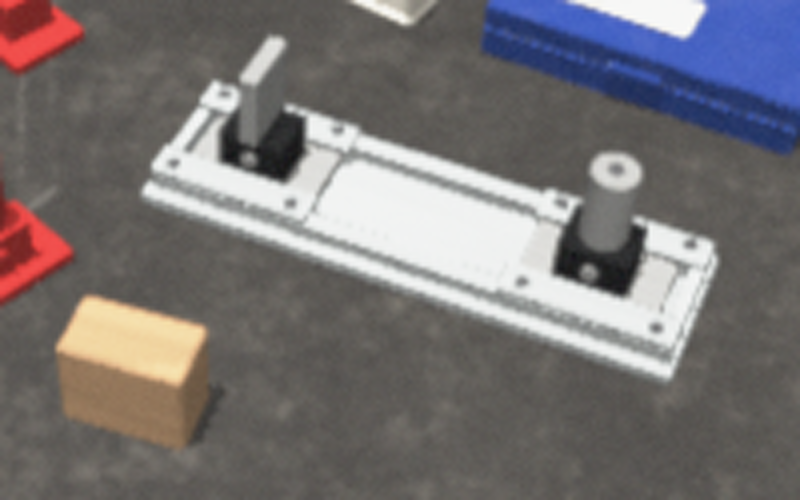

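The crop confirms it. The round grey post, top at crop (613,165), is in the track's right half, and the flat plate at (265,85) is in the left half.

```bash
python3 - <<'E'
from h import *
c=imaging.get_calibration('scene')
f=lambda u,v,z: ray(c,(225+(u+.5)/4-.5,165+(v+.5)/4-.5),z)
T=np.array([f(*p,.022) for p in [(155,165),(215,85),(715,245),(672,352)]])
print(T.round(3),T.mean(0)); d=(T[1]+T[0]-T[2]-T[3])/2; print(np.linalg.norm(d),np.degrees(np.arctan2(d[1],d[0])), np.linalg.norm(T[0]-T[1]),np.linalg.norm(T[2]-T[3]))
B=np.array([f(*p,.05) for p in [(90,297),(208,325),(180,385),(60,347)]])
print(B.round(3),B.mean(0)); d=(B[0]+B[3]-B[1]-B[2])/2; print(np.linalg.norm(d),np.degrees(np.arctan2(d[1],d[0])),np.linalg.norm(B[0]-B[3]))
print('post',f(613,168,.084))
E
```

```text
[[ 0.544  0.103  0.022]
 [ 0.611  0.11   0.022]
 [ 0.642 -0.156  0.022]
 [ 0.569 -0.164  0.022]] [ 0.59170226 -0.02671605  0.022     ]
0.26836620637885317 96.0181785145642 0.06738633045766348 0.07369318913029337
[[0.436 0.062 0.05 ]
 [0.45  0.009 0.05 ]
 [0.416 0.    0.05 ]
 [0.405 0.056 0.05 ]] [0.426659   0.03204868 0.05      ]
0.05627703359284838 102.90074964960685 0.031129438697958194
post [ 0.6018935  -0.11129829  0.084     ]
```

```bash
cat >> h.py <<'E'
def rel(p,yawdeg):
    o=robot.get_obs(); R=Rotation.from_euler('xyz',o['ee_rot']); G=Rotation.from_euler('xyz',[np.pi,0,np.radians(yawdeg)])
    print('t',round(o['time'],2),'pos',np.round(o['tool_pos'],4),'yaw',np.degrees(o['ee_rot'][2]).round(1),'shift',R.inv().apply(np.array(p)-o['tool_pos']).round(4),'turn',(R.inv()*G).as_rotvec().round(3))
E
python3 - <<'E'
from h import *
rel([.427,.032,.19],102)
c=imaging.get_calibration('scene')
for uv in [(450,198),(470,215),(400,335),(370,345),(348,180),(433,193),(205,235),(242,232)]: print(uv,ray(c,uv,0).round(3))
E
```

```text
t 0.15 pos [0.1512 0.5284 0.2296] yaw 164.0 shift [-0.4017 -0.4013  0.0402] turn [-2.000e-03  1.000e-03  1.083e+00]
(450, 198) [ 0.793 -0.204  0.   ]
(470, 215) [ 0.765 -0.254  0.   ]
(400, 335) [ 0.435 -0.237  0.   ]
(370, 345) [ 0.393 -0.204 -0.   ]
(348, 180) [0.73  0.004 0.   ]
(433, 193) [ 0.789 -0.169  0.   ]
(205, 235) [0.434 0.167 0.   ]
(242, 232) [0.479 0.11  0.   ]
```

Call:
drive_tool([
  [0.094,[-0.4,-0.4,0.04],[0,0,1.08]],
  [0.094,[-0.4,-0.4,0.04],[0,0,1.08]],
  [0.094,[-0.4,-0.4,0.04],[0,0,1.08]],
  [0.094,[-0.4,-0.4,0.04],[0,0,1.08]],
  [0.094,[-0.4,-0.4,0.04],[0,0,1.08]],
])

```text
time: 0.78
tool_pos: [0.303, 0.2544, 0.2081]
ee_rot: [3.141, 0.0, 1.92]
wrist_force: [1.2, 0.7, -0.4]
width: 0.0938
finger_force: 0.0
```

```bash
python3 -c "
from h import *
rel([.427,.032,.19],102)"
```

```text
t 0.78 pos [0.303  0.2544 0.2081] yaw 110.0 shift [-0.2514  0.0404  0.0182] turn [0.   0.   0.14]
```

Call:
drive_tool([
  [0.094,[-0.25,0.04,0.018],[0,0,0.14]],
  [0.094,[-0.25,0.04,0.018],[0,0,0.14]],
  [0.094,[-0.25,0.04,0.018],[0,0,0.14]],
  [0.094,[-0.25,0.04,0.018],[0,0,0.14]],
  [0.094,[-0.25,0.04,0.018],[0,0,0.14]],
])

```text
time: 1.4
tool_pos: [0.4276, 0.0323, 0.1894]
ee_rot: [-3.14, 0.0, 1.778]
wrist_force: [-0.5, 0.8, -0.4]
width: 0.0943
finger_force: 0.0
```

```bash
python3 - <<'E'
from h import *
rel([.427,.032,.19],102)
im,c=snap('wrist','w1')
h=cv2.cvtColor(im,cv2.COLOR_RGB2HSV); m=cv2.inRange(h,(8,60,90),(25,200,255))
n,l,s,ce=cv2.connectedComponentsWithStats(m)
for i in range(1,n):
    if s[i,4]>200: print(s[i],ce[i])
E
```

```text
t 1.4 pos [0.4276 0.0323 0.1894] yaw 101.9 shift [-0.0002 -0.0006 -0.0006] turn [-0.002  0.    -0.002]
[ 261  165   41   72 2702] [281.50074019 201.05588453]
[ 29 279 107  23 418] [ 81.21770335 289.81339713]
[ 58 334  19  63 434] [ 65.25576037 367.65668203]
[481 335  23  62 495] [494.99393939 370.88484848]
```

View pics/w1.png

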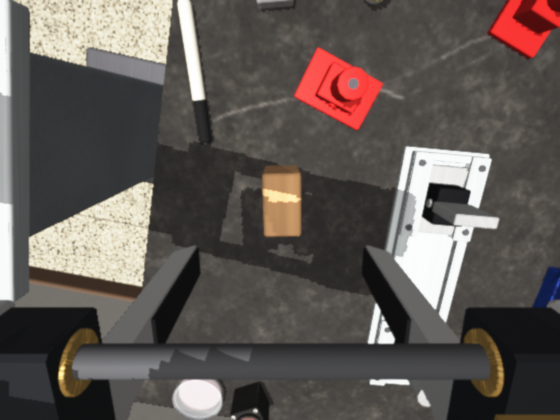

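The wrist view shows the block at (281,201) with its sides almost vertical in the image, so it is aligned. The track runs along the right at about 7° to it.

```bash
python3 - <<'E'
from h import *
im=cv2.imread('pics/w1.png');c=imaging.get_calibration('wrist')
h=cv2.cvtColor(im,cv2.COLOR_BGR2HSV); m=cv2.inRange(h,(8,60,60),(28,220,255));m[:, :240]=0;m[:,330:]=0;m[:150]=0;m[245:]=0
for r in range(166,242,6):
    x=np.where(m[r])[0]
    if len(x): print(r,x.min(),x.max(),im[r,282],ray(c,((x.min()+x.max())/2,r),.05).round(4))
a=ray(c,(265,235),.05);b=ray(c,(265,185),.05);print(a,b,np.degrees(np.arctan2(*(b-a)[[1,0]])))
# track top edges
for uv in [(407,148),(489,154),(371,384),(410,384)]: print(uv,ray(c,uv,.022).round(4))
E
```

```text
166 265 297 [57 76 98] [0.4178 0.0714 0.05  ]
172 262 300 [ 54  79 106] [0.4189 0.0662 0.05  ]
178 261 301 [ 98 143 189] [0.42  0.061 0.05 ]
184 262 301 [ 97 143 188] [0.4215 0.0559 0.05  ]
190 261 301 [ 96 141 186] [0.4222 0.0505 0.05  ]
196 262 301 [172 232 253] [0.4238 0.0452 0.05  ]
202 262 301 [106 154 202] [0.425  0.0398 0.05  ]
208 262 301 [ 96 140 186] [0.4261 0.0343 0.05  ]
214 262 301 [ 95 139 184] [0.4273 0.0288 0.05  ]
220 262 301 [ 93 137 182] [0.4285 0.0232 0.05  ]
226 263 301 [ 93 136 181] [0.4302 0.0177 0.05  ]
232 263 301 [ 92 135 179] [0.4314 0.012  0.05  ]
[0.41663023 0.00581816 0.05      ] [0.40743703 0.05195356 0.05      ] 101.26946874750757
(407, 148) [0.5309 0.1086 0.022 ]
(489, 154) [0.6082 0.1193 0.022 ]
(371, 384) [ 0.574  -0.1594  0.022 ]
(410, 384) [ 0.6183 -0.1499  0.022 ]
```

Call:
drive_tool([
  [0.094,[0.003,-0.001,0.06],[0,0,0.006]],
  [0.094,[0.003,-0.001,0.11],[0,0,0.006]],
  [0.094,[0.003,-0.001,0.145],[0,0,0.006]],
  [0.094,[0.003,-0.001,0.159],[0,0,0.006]],
  [0.03,[0.003,-0.001,0.159],[0,0,0.006]],
])

```text
time: 2.08
tool_pos: [0.4248, 0.0393, 0.0313]
ee_rot: [-3.141, -0.001, 1.781]
wrist_force: [-1.0, 0.6, 0.9]
width: 0.0872
finger_force: 0.0
```

Call:
drive_tool([
  [0.02,[0,0,0],[0,0,0]],
  [0.02,[0,0,0],[0,0,0]],
  [0.02,[0,0,0],[0,0,0]],
  [0.02,[0,0,0],[0,0,0]],
  [0.02,[0,0,0],[0,0,0]],
])

```text
time: 2.7
tool_pos: [0.4254, 0.0383, 0.0315]
ee_rot: [3.141, -0.0, 1.779]
wrist_force: [2.1, 0.4, 0.3]
width: 0.0372
finger_force: 0.5
```

Call:
drive_tool([
  [0.02,[0,0,0],[0,0,0]],
  [0.02,[0,0,0],[0,0,0]],
  [0.02,[0,0,-0.04],[0,0,0]],
  [0.02,[0,0,-0.1],[0,0,0]],
  [0.02,[0,0,-0.16],[0,0,0]],
])

```text
time: 3.32
tool_pos: [0.4244, 0.0384, 0.1923]
ee_rot: [-3.14, -0.001, 1.779]
wrist_force: [0.6, -0.3, -1.7]
width: 0.0344
finger_force: 29.9
```

```bash
python3 - <<'E'
from h import *
rel([.610,-.195,.19],96)
print(robot.get_obs()['width'],robot.get_obs()['finger_force'])
E
```

```text
t 3.33 pos [0.4244 0.0384 0.1923] yaw 101.9 shift [-0.2667  0.1332  0.0018] turn [-0.002 -0.     0.104]
0.03442187603758336 29.919429123401642
```

Call:
drive_tool([
  [0.02,[-0.05,0.025,0],[0,0,0.03]],
  [0.02,[-0.105,0.053,0],[0,0,0.06]],
  [0.02,[-0.16,0.08,0],[0,0,0.09]],
  [0.02,[-0.215,0.107,0],[0,0,0.104]],
  [0.02,[-0.267,0.133,0],[0,0,0.104]],
])

```text
time: 3.95
tool_pos: [0.6114, -0.197, 0.1903]
ee_rot: [-3.14, -0.001, 1.675]
wrist_force: [0.0, -0.5, -0.5]
width: 0.0347
finger_force: 29.9
```

Call:
drive_tool([
  [0.02,[0,0,0],[0,0,0]],
  [0.02,[0,0,0],[0,0,0]],
])

```text
time: 4.2
tool_pos: [0.6101, -0.1949, 0.1902]
ee_rot: [-3.139, -0.002, 1.675]
wrist_force: [-0.1, 0.3, -0.8]
width: 0.0348
finger_force: 29.9
```

```bash
python3 - <<'E'
from h import *
rel([.610,-.195,.19],96)
im,c=snap('wrist','w2')
E
```

```text
t 4.2 pos [ 0.6101 -0.1949  0.1902] yaw 96.0 shift [-0.0001 -0.0001  0.0002] turn [-0.002 -0.002 -0.   ]
```

View pics/w2.png

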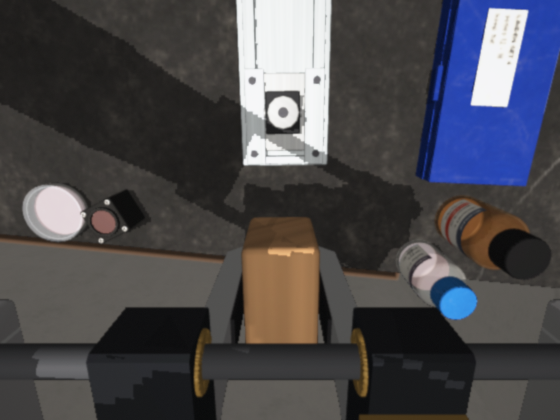

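The wrist view shows the post top at (284,112), the track's end corners at (243,163) and (326,160), and the block's front bottom edge at row 218, columns 250–313.

```bash
python3 - <<'E'
from h import *
c=imaging.get_calibration('wrist')
for n,uv,z in [('post',(284,112),.084),('cornL',(243,164),.022),('cornR',(327,162),.022),('edgeL far',(239,10),.022),('edgeR far',(330,10),.022),('blk front bottom L',(250,219),.159),('R',(313,219),.159),('frontTopL',(245,252),.209),('R',(317,252),.209),('holes',(252,80),.022),('',(317,79),.022),('',(254,153),.022),('',(313,153),.022)]: print(n,ray(c,uv,z).round(4))
E
```

```text
post [ 0.6023 -0.1113  0.084 ]
cornL [ 0.5688 -0.1624  0.022 ]
cornR [ 0.6485 -0.1521  0.022 ]
edgeL far [ 0.5558 -0.0322  0.022 ]
edgeR far [ 0.6327 -0.0242  0.022 ]
blk front bottom L [ 0.5886 -0.1727  0.159 ]
R [ 0.6248 -0.1689  0.159 ]
frontTopL [ 0.5908 -0.1718  0.209 ]
R [ 0.6219 -0.1685  0.209 ]
holes [ 0.5713 -0.0865  0.022 ]
 [ 0.6291 -0.0796  0.022 ]
 [ 0.5784 -0.1509  0.022 ]
 [ 0.6341 -0.1451  0.022 ]
```

Call:
drive_tool([
  [0.02,[0,0.0015,0.05],[0,0,-0.004]],
  [0.02,[0,0.0015,0.1],[0,0,-0.004]],
  [0.02,[0,0.0015,0.125],[0,0,-0.004]],
  [0.02,[0,0.0015,0.132],[0,0,-0.004]],
  [0.02,[0.012,0.0015,0.132],[0,0,-0.004]],
])

```text
time: 4.88
tool_pos: [0.6111, -0.1828, 0.0607]
ee_rot: [3.14, 0.001, 1.679]
wrist_force: [0.7, 0.7, -0.9]
width: 0.0348
finger_force: 29.9
```

Call:
drive_tool([
  [0.02,[0.008,0,0],[0,0,0]],
  [0.02,[0.016,0,0],[0,0,0]],
  [0.02,[0.024,0,0],[0,0,0]],
  [0.02,[0.032,0,0],[0,0,0]],
  [0.02,[0.04,0,0],[0,0,0]],
])

```text
time: 5.5
tool_pos: [0.6076, -0.1504, 0.0618]
ee_rot: [3.139, 0.015, 1.678]
wrist_force: [-1.3, -15.6, 3.7]
width: 0.035
finger_force: 29.9
```

```bash
python3 - <<'E'
from h import *
rel([.5978,-.0669,.0575],96.3)
im,c=snap('wrist','w3')
s,c2=snap('side'); cv2.imwrite('pics/w3b.png',np.hstack([im[:,:,::-1],cv2.resize(s[200:320,180:350,::-1],(240,170)).repeat(1,0) if 0 else im[:,:0]]))
cv2.imwrite('pics/s3.png',cv2.resize(s[200:320,180:360,::-1],None,fx=4,fy=4))
E
```

```text
t 5.5 pos [ 0.6076 -0.1504  0.0618] yaw 96.1 shift [ 0.0841 -0.0008  0.003 ] turn [ 0.002  0.015 -0.003]
```

View pics/s3.png

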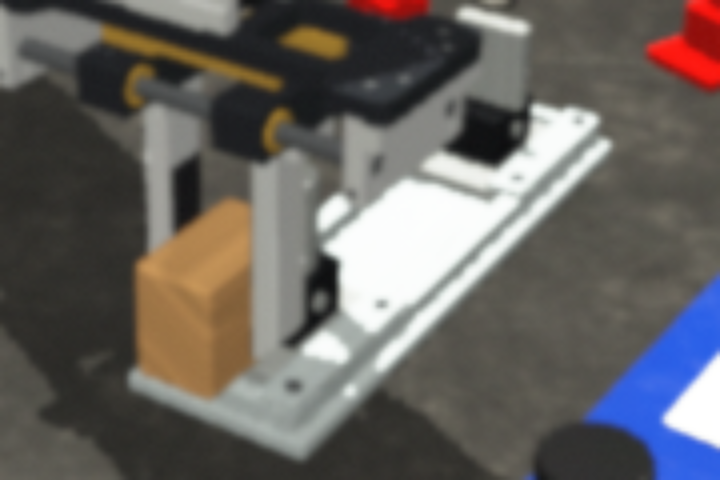

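The block has met the carrier's body at 15.6 N on the wrist, and the contact is square. I'll keep pushing.

Call:
drive_tool([
  [0.02,[0.009,0,0.001],[0,0,0]],
  [0.02,[0.018,0,0.002],[0,0,0]],
  [0.02,[0.027,0,0.002],[0,0,0]],
  [0.02,[0.036,0,0.002],[0,0,0]],
  [0.02,[0.045,0,0.002],[0,0,0]],
])

```text
time: 6.22
tool_pos: [0.6026, -0.1067, 0.0608]
ee_rot: [3.14, 0.016, 1.677]
wrist_force: [-3.1, -16.4, 6.2]
width: 0.0347
finger_force: 29.9
```

Call:
drive_tool([
  [0.02,[0.006,0,0],[0,0,0]],
  [0.02,[0.012,0,0],[0,0,0]],
  [0.02,[0.017,0,0],[0,0,0]],
  [0.02,[0.021,0,0],[0,0,0]],
  [0.02,[0.024,0,0],[0,0,0]],
])

```text
time: 6.85
tool_pos: [0.5991, -0.0745, 0.0574]
ee_rot: [-3.142, 0.0, 1.68]
wrist_force: [0.1, -2.9, 1.7]
width: 0.0348
finger_force: 29.9
```

```bash
python3 - <<'E'
from h import *
rel([.5978,-.0669,.0575],96.3)
im,c=snap('wrist','w4')
s,c2=snap('side')
cv2.imwrite('pics/s4.png',np.vstack([cv2.resize(s[190:320,180:360,::-1],(415,300)),cv2.resize(im[:,:,::-1],(415,300))]))
E
```

```text
t 6.85 pos [ 0.5991 -0.0745  0.0574] yaw 96.2 shift [ 0.0077 -0.0005 -0.0001] turn [-0.     0.    -0.001]
```

View pics/s4.png

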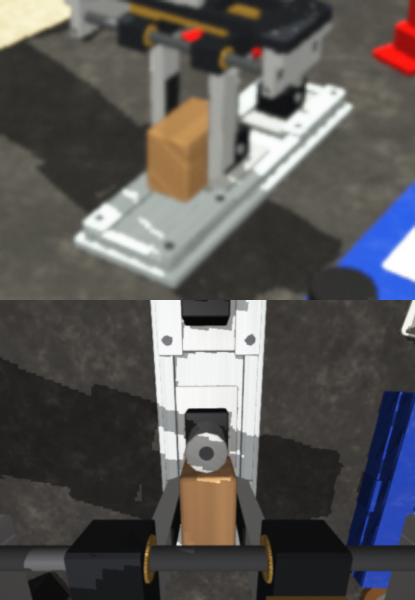

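The carrier is in the gate area with the block behind it. The post top in the wrist picture is at about (279,214).

```bash
python3 - <<'E'
from h import *
c=imaging.get_calibration('wrist')
p=ray(c,(279,214),.084);d=np.array([-.1097,.994]);e=np.array([.994,.1097]);q=p[:2]-[.593,-.0237];print(p,q@d,q@e)
for uv in [(225,76),(337,76)]: # holes of far lips, s=~+.0925-.0327
    p=ray(c,uv,.022);q=p[:2]-[.593,-.0237];print(p,q@d,q@e)
E
```

```text
[ 0.59225063 -0.0302134   0.084     ] -0.006392114626889949 -0.0014593919619270794
[0.55779157 0.02310915 0.022     ] 0.05039066135092901 -0.02986221831504129
[0.61593133 0.0294506  0.022     ] 0.05031613073956258 0.028624364233844925
```

Call:
drive_tool([
  [0.02,[0.003,0,0],[0,0,0]],
  [0.02,[0.006,0,0],[0,0,0]],
  [0.02,[0.007,0,0],[0,0,0]],
  [0.02,[0.007,0,0],[0,0,0]],
  [0.02,[0.0,0,0],[0,0,0]],
])

```text
time: 7.58
tool_pos: [0.5987, -0.0739, 0.0569]
ee_rot: [-3.141, -0.002, 1.68]
wrist_force: [-0.2, -0.4, -0.7]
width: 0.0347
finger_force: 29.9
```

Call:
drive_tool([
  [0.02,[-0.015,0,0],[0,0,0]],
  [0.02,[-0.025,0,-0.005],[0,0,0]],
  [0.02,[-0.025,0,-0.05],[0,0,0]],
  [0.02,[-0.025,0,-0.1],[0,0,0]],
  [0.02,[-0.025,0,-0.1],[0,0,0]],
])

```text
time: 8.2
tool_pos: [0.6049, -0.1012, 0.1639]
ee_rot: [3.13, 0.004, 1.678]
wrist_force: [0.1, -0.6, -0.8]
width: 0.0347
finger_force: 29.9
```

```bash
python3 - <<'E'
from h import *
d=np.array([-.1097,.994]);e=np.array([.994,.1097])
t=np.array([.593,-.0237])-.09*d-.14*e; print(t)
rel([*t,.157],96.3)
E
```

```text
[ 0.463713 -0.128518]
t 8.2 pos [ 0.6049 -0.1012  0.1639] yaw 96.2 shift [-0.0119 -0.1434  0.0053] turn [ 0.011  0.004 -0.002]
```

Call:
drive_tool([
  [0.02,[-0.005,-0.055,0],[0,0,0]],
  [0.02,[-0.01,-0.11,0],[0,0,0]],
  [0.02,[-0.012,-0.143,0.0],[0,0,0]],
  [0.02,[-0.012,-0.143,0.06],[0,0,0]],
  [0.02,[-0.012,-0.143,0.11],[0,0,0]],
])

```text
time: 8.82
tool_pos: [0.4597, -0.1273, 0.0452]
ee_rot: [-3.141, -0.001, 1.678]
wrist_force: [-0.5, -0.1, -1.4]
width: 0.0351
finger_force: 29.9
```

Call:
drive_tool([
  [0.02,[0,0,0],[0,0,0]],
  [0.02,[0,0,0],[0,0,0]],
])

```text
time: 9.07
tool_pos: [0.4617, -0.1276, 0.0485]
ee_rot: [3.14, 0.0, 1.679]
wrist_force: [0.1, 1.6, -0.5]
width: 0.0345
finger_force: 29.9
```

Call:
drive_tool([
  [0.02,[0,0,0.007],[0,0,0]],
  [0.02,[0,0,0.012],[0,0,0]],
  [0.02,[0,0,0.015],[0,0,0]],
  [0.02,[0,0,0.0165],[0,0,0]],
  [0.02,[0,0,0.0165],[0,0,0]],
])

```text
time: 9.7
tool_pos: [0.4611, -0.1271, 0.0316]
ee_rot: [3.141, 0.0, 1.679]
wrist_force: [-1.5, 1.2, 3.6]
width: 0.0351
finger_force: 29.9
```

Light contact at 3.6 N, so the block is on the bench. Releasing and rising.

Call:
drive_tool([
  [0.06,[0,0,0],[0,0,0]],
  [0.08,[0,0,0],[0,0,0]],
  [0.08,[0,0,0],[0,0,0]],
  [0.08,[0,0,-0.04],[0,0,0]],
  [0.08,[0,0,-0.1],[0,0,0]],
])

```text
time: 10.32
tool_pos: [0.4593, -0.1265, 0.1296]
ee_rot: [-3.137, -0.003, 1.679]
wrist_force: [1.3, -1.6, -0.5]
width: 0.079
finger_force: 0.0
```

```bash
python3 - <<'E'
from h import *
rel([.594,-.035,.19],96.3)
im,c=snap('scene'); cv2.imwrite('pics/sc5.png',cv2.resize(im[150:300,215:415,::-1],None,fx=4,fy=4,interpolation=cv2.INTER_CUBIC))
E
```

```text
t 10.32 pos [ 0.4593 -0.1265  0.1296] yaw 96.2 shift [ 0.0766  0.1435 -0.0609] turn [-0.005 -0.003 -0.002]
```

View pics/sc5.png

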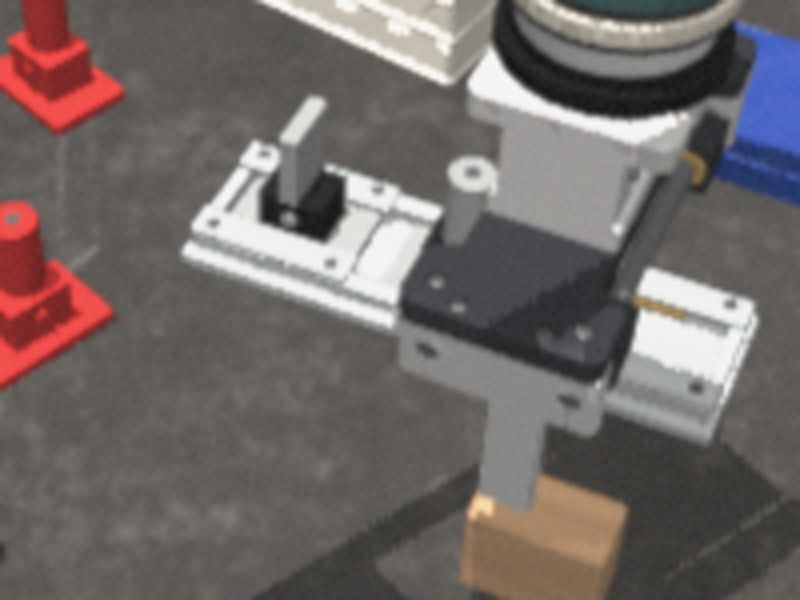

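The scene view shows the block standing upright and the post top at crop (472,172). Going behind and above the post for a close look.

Call:
drive_tool([
  [0.08,[0,0,-0.06],[0,0,0]],
  [0.08,[0.01,0.05,-0.06],[0,0,0]],
  [0.08,[0.02,0.1,-0.06],[0,0,0]],
  [0.08,[0.026,0.143,-0.06],[0,0,0]],
  [0.08,[0.026,0.143,-0.06],[0,0,0]],
])

```text
time: 11.0
tool_pos: [0.602, -0.0849, 0.189]
ee_rot: [-3.14, -0.001, 1.681]
wrist_force: [-0.9, 0.3, 0.6]
width: 0.0802
finger_force: 0.0
```

```bash
python3 - <<'E'
from h import *
c=imaging.get_calibration('scene')
print(ray(c,(215+472.5/4-.5,150+172.5/4-.5),.084))
im,c=snap('wrist','w6')
p=proj(c,[.594,-.027,.084]);print(p)
rel([.593,-.025,.071],96.3)
g=cv2.GaussianBlur(cv2.cvtColor(im,cv2.COLOR_RGB2GRAY),(5,5),1)
print(cv2.HoughCircles(g,cv2.HOUGH_GRADIENT,1,30,param1=80,param2=22,minRadius=10,maxRadius=30))
E
```

```text
[ 0.59145696 -0.02458565  0.084     ]
[280.67731092 146.52280488]
t 11.05 pos [ 0.6007 -0.0854  0.1895] yaw 96.3 shift [ 0.0608 -0.0008  0.1185] turn [-0.002 -0.001 -0.   ]
[[[277.5 140.5  14.1]
  [444.5 316.5  22.3]
  [ 68.5 309.5  29.4]]]
```

View pics/w6.png

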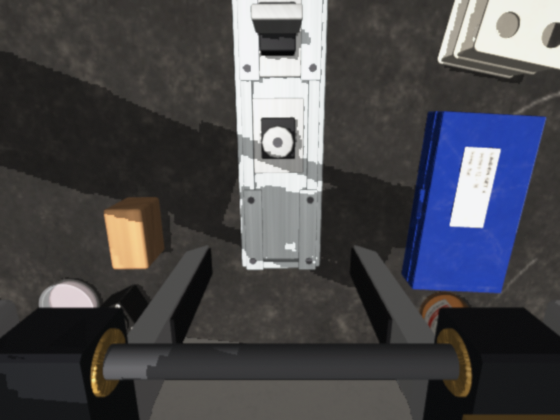

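The wrist view shows the post top at (277,142), centred between the gate holes at rows 68 and 200. The plate carrier is undisturbed at the top and the block is upright at (133,232).

Call:
drive_tool([
  [0.08,[0.04,-0.002,0],[0,0,0]],
  [0.08,[0.062,-0.002,0.01],[0,0,0]],
  [0.08,[0.062,-0.002,0.06],[0,0,0]],
  [0.08,[0.062,-0.002,0.1],[0,0,0]],
  [0.08,[0.062,-0.002,0.117],[0,0,0]],
])

```text
time: 11.68
tool_pos: [0.589, -0.0243, 0.0707]
ee_rot: [-3.136, -0.001, 1.679]
wrist_force: [-0.2, 0.1, -0.5]
width: 0.0798
finger_force: 0.0
```

Call:
drive_tool([
  [0.08,[0,0,0],[0,0,0]],
  [0.02,[0,0,0],[0,0,0]],
  [0.01,[0,0,0],[0,0,0]],
  [0.01,[0,0,0],[0,0,0]],
  [0.01,[0,0,0],[0,0,0]],
])

```text
time: 12.3
tool_pos: [0.5919, -0.0244, 0.0745]
ee_rot: [3.141, 0.0, 1.679]
wrist_force: [0.1, -0.2, -0.2]
width: 0.0434
finger_force: 0.0
```

Call:
drive_tool([
  [0.01,[0,0,0],[0,0,0]],
  [0.01,[0,0,0],[0,0,0]],
  [0.01,[0,0,0],[0,0,0]],
])

```text
time: 12.68
tool_pos: [0.5921, -0.0243, 0.0739]
ee_rot: [3.14, -0.0, 1.679]
wrist_force: [2.5, 0.5, -1.0]
width: 0.0238
finger_force: 30.0
```

Call:
drive_tool([
  [0.01,[0,0,-0.01],[0,0,0]],
  [0.01,[0,0,-0.03],[0,0,0]],
  [0.01,[0,0,-0.055],[0,0,0]],
  [0.01,[0,0,-0.07],[0,0,0]],
  [0.01,[0,0,-0.07],[0,0,0]],
])

```text
time: 13.3
tool_pos: [0.5921, -0.0245, 0.1455]
ee_rot: [3.14, 0.001, 1.679]
wrist_force: [0.3, 0.0, -3.2]
width: 0.0235
finger_force: 30.0
```

Call:
drive_tool([
  [0.01,[0.003,-0.02,0],[0,0,0]],
  [0.01,[0.01,-0.05,0],[0,0,0]],
  [0.01,[0.017,-0.085,0],[0,0,0]],
  [0.01,[0.02,-0.11,0],[0,0,0]],
  [0.01,[0.02,-0.115,0],[0,0,0]],
])

```text
time: 13.92
tool_pos: [0.4732, -0.0167, 0.1427]
ee_rot: [-3.139, -0.001, 1.679]
wrist_force: [0.4, 0.2, -1.6]
width: 0.0238
finger_force: 30.0
```

Call:
drive_tool([
  [0.01,[0,0,0.015],[0,0,0]],
  [0.01,[0,0,0.035],[0,0,0]],
  [0.01,[0,0,0.055],[0,0,0]],
  [0.01,[0,0,0.063],[0,0,0]],
  [0.01,[0,0,0.063],[0,0,0]],
])

```text
time: 14.55
tool_pos: [0.4749, -0.0169, 0.0797]
ee_rot: [-3.139, -0.001, 1.679]
wrist_force: [0.9, -0.1, -2.2]
width: 0.0236
finger_force: 30.0
```

Call:
drive_tool([
  [0.01,[0,0,0],[0,0,0]],
])

```text
time: 14.68
tool_pos: [0.4759, -0.0171, 0.0815]
ee_rot: [3.14, 0.0, 1.679]
wrist_force: [-0.5, -0.6, -2.5]
width: 0.0234
finger_force: 30.0
```

Call:
drive_tool([
  [0.01,[0,0,0.005],[0,0,0]],
  [0.01,[0,0,0.009],[0,0,0]],
  [0.01,[0,0,0.012],[0,0,0]],
  [0.01,[0,0,0.014],[0,0,0]],
  [0.01,[0,0,0.0145],[0,0,0]],
])

```text
time: 15.3
tool_pos: [0.475, -0.0169, 0.0662]
ee_rot: [-3.141, -0.0, 1.679]
wrist_force: [0.4, 0.3, -3.1]
width: 0.0235
finger_force: 30.0
```

Call:
drive_tool([
  [0.01,[0,0,0.001],[0,0,0]],
  [0.01,[0,0,0.001],[0,0,0]],
])

```text
time: 15.55
tool_pos: [0.4753, -0.017, 0.0658]
ee_rot: [3.141, 0.0, 1.679]
wrist_force: [-1.3, 0.2, -0.5]
width: 0.0236
finger_force: 30.0
```

Call:
drive_tool([
  [0.01,[0,0,0.001],[0,0,0]],
  [0.01,[0,0,0.001],[0,0,0]],
])

```text
time: 15.8
tool_pos: [0.4754, -0.0169, 0.0658]
ee_rot: [3.141, 0.0, 1.679]
wrist_force: [-1.3, 0.1, 5.1]
width: 0.0236
finger_force: 30.0
```

Contact at +5 N, so the carrier is on the bench. Releasing and rising.

Call:
drive_tool([
  [0.04,[0,0,0],[0,0,0]],
  [0.07,[0,0,0],[0,0,0]],
  [0.07,[0,0,0],[0,0,0]],
  [0.07,[0,0,-0.03],[0,0,0]],
  [0.07,[0,0,-0.09],[0,0,0]],
])

```text
time: 16.42
tool_pos: [0.473, -0.0167, 0.1522]
ee_rot: [-3.134, -0.002, 1.679]
wrist_force: [1.4, -0.0, 1.0]
width: 0.069
finger_force: 0.0
```

Call:
drive_tool([
  [0.07,[0,0,-0.04],[0,0,0]],
  [0.07,[0,0,-0.06],[0,0,0]],
  [0.07,[0,0,-0.06],[0,0,0]],
])

```text
time: 16.8
tool_pos: [0.4762, -0.0171, 0.2163]
ee_rot: [3.137, 0.001, 1.679]
wrist_force: [0.2, -0.2, 0.4]
width: 0.0701
finger_force: 0.0
```

```bash
python3 - <<'E'
from h import *
im,c=snap('side'); cv2.imwrite('pics/sd7.png',cv2.resize(im[170:320,180:380,::-1],None,fx=4,fy=4))
E
```

```text
(no output)
```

View pics/sd7.png

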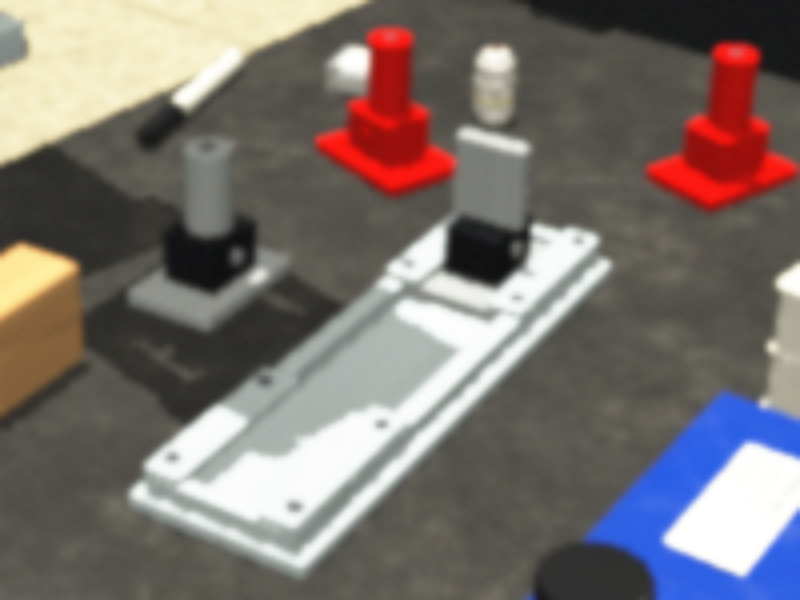

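The side view shows the carrier upright on the bench at (205,240), the block standing at (40,320), and the plate carrier still in place at (490,215). Handing in.

```bash
python3 -c "
from bench import robot
print(robot.close_job())"
```

```text
the job is handed in; nothing more can be done
None
```

I handed in the job at about 17 s of the 58 s allowed: the post carrier was knocked into the gate with the block, lifted out and set upright on the bench beside the track. The block is standing on the bench and the plate carrier looks unmoved in the last side view; the hand-in call returned no verdict.

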